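Rinse the tall measuring cup

TASK

Pick up the taller of the two mouth-down measuring cups, press it, still mouth down, onto the middle of the round sprung pad of the cup rinser until the pad is fully down, and keep it there for about a second. Then set it down gently, mouth down, in the drain tray and let go of it. Leave the short cup standing where it is.

Things in the scene. Friction and masses are not known exactly. Their poses are not given: they have to be found in the camera images.
- tall_cup_mid (a point): the tall measuring cup: plain white plastic, straight round wall 54 mm across, 110 mm high, standing mouth down with its closed end up; a 5 mm high lip 60 mm across runs round the mouth at the bottom. Weighs about 100 g. The point is on its axis, half-way up: 55 mm above the mouth; z points up, from the mouth to the closed end
- short_cup_mid (a point): the short measuring cup, a bystander: same white plastic and same width as the tall one but only 65 mm high, also standing mouth down. The point is on its axis, half-way up; z points up
- pad_top (a point): centre of the top of the cup rinser's pad: a flat grey disc 88 mm across and 8 mm thick, with a steel nozzle 12 mm across standing 4 mm above its middle (it goes inside the cup). The pad stands over a fixed black box 200 x 140 x 30 mm. The point is 53 mm above the worktop when the pad is up; the pad slides 12 mm straight down to a hard stop, springs back by itself, starts to move at about 3 N and needs about 10 N to be fully down. z points up; x is along the box's long side
- tray_floor (a point): centre of the inner floor of the drain tray, a fixed white open tray of 200 x 140 mm (x along the long side) with 5 mm walls and 20 mm high. The point is 5 mm above the worktop; z points up
There are look-alikes about, which are no part of the job. What is shaped like the part that bears pad_top but pink is not meant. Of the things that look like the part that bears tray_floor, the larger one is meant.

How it is judged (in metres and radians):
On the way:
1. the tall cup, mouth down and over the middle of the pad, holds the pad fully down (height (world z) of pad_top below 0.043 m and horizontal distance between tall_cup_mid and pad_top below 0.018 m and angle between tall_cup_mid's own z axis and vertical below 0.2 rad and contact force between tall_cup and rinser_pad above 3 N), for 0.5 s.
At the end, for the whole second after the job is handed in: The tall cup stands mouth down flat on the floor of the drain tray (within 5 mm of its resting height, within 0.1 rad of upright, inside the walls), released and at rest; the pad is up again (within 3 mm) and the short cup is within 20 mm of where it began (x of tall_cup_mid in the frame of tray_floor between -0.08 and 0.08 m and y of tall_cup_mid in the frame of tray_floor between -0.05 and 0.05 m and z of tall_cup_mid in the frame of tray_floor between 0.05 and 0.06 m and angle between tall_cup_mid's own z axis and vertical below 0.1 rad and linear speed of tall_cup below 0.02 m/s and height (world z) of pad_top above 0.05 m and distance of short_cup_mid from where it was at the start of the episode below 0.02 m); the robot touches nothing.
It fails at once if the short cup is pushed or knocked over (moved more than 20 mm) (distance of short_cup_mid from where it was at the start of the episode above 0.02 m).
It fails at once if the tall cup is dropped into the tray: let go of while more than 25 mm above its floor (contact force between the fingers and tall_cup below 0.01 N and horizontal distance between tall_cup_mid and tray_floor below 0.1 m and z of tall_cup_mid in the frame of tray_floor above 0.08 m).
It also fails if it takes over 48 s, if anything falls off the work surface, if the arm or the gripper's body presses on something with over 40 N, if the wrist force passes 120 N, or if a joint passes its speed limit or range.

ROBOT

A 6-joint arm with a two-finger parallel gripper is mounted at the origin on the work surface. World frame = base frame: x ahead of the robot, y to its left, z up, the work surface at z = 0. Lengths are in mm, angles in rad, forces in N, time in s.
With the tool pointing down it reaches from about 325 to 875 mm from the base axis. Payload 4.4 kg.
Tool frame: the origin (TCP) lies on the centre line of the jaws, within the pads' length; the fingertips stand ahead of it and the grasp point (between the pads) lies 6 mm ahead of it (ctrl.tcp_to_tips is the z of the fingertips in the tool frame, in mm); z points along the fingers, y is the direction in which the jaws open and shut (so a half turn about z gives the same grasp; the last joint's range is limited). The gripper opens to 85 mm and grips with 20 to 120 N. Pads are 22 mm wide; open, the fingers measure 114 mm over their backs; the gripper's body (76 mm by 85 mm) begins 54 mm behind the grasp point. The pads swing forward as they close: fully open they stand 13 mm farther back than shut.
Start: joints at [-1.343, 0.207, 1.542, -0, 1.393, -0.15], TCP at [212.626, -534.245, 256.282] pointing down, gripper open.
Joint ranges: [-2.73, 2.73], [-0.86, 2.22], [0.23, 2.46], [-1.11, 4.25], [0.08, 2.63], [-2.82, 2.82]. Speed limits (rad/s): [2.79, 2.79, 3.14, 3.14, 3.14, 3.14].

INTERFACE

Orientations are given as a 3x3 rotation matrix whose columns are the frame's x, y, z axes.
In Python, from plant import ctrl, sensors, optics gives the robot as it stands. Calls block until the motion is done:
- ctrl.move_ptp(position, orientation): joint-space move of the TCP to a pose.
- ctrl.move_l(position, rot=None, vel=150, threshold=None): straight line of the TCP; rot=None keeps the orientation; vel is the mean speed in mm/s. With threshold (N) it stops when the force on the tool has changed by that much, and returns True; else False.
- ctrl.set_joints(angles): joint-space move.
- ctrl.gripper_to(opening, force=None): finger opening in mm; force is the grip in N (None keeps the last); returns when the fingers have stopped.
- ctrl.hold(seconds).
- ctrl.solve_ik(position, orientation): joint angles nearest the present ones, or None.
- sensors.read_state(): the state.
- optics.grab_frame(name): name is "scene" or "top" or "wrist"; returns (picture, depth): 420x560x3 uint8, red, green, blue; 420x560 float32, mm along the optical axis (not along the pixel's ray), 0 where there is no reading.
- optics.camera_params(name): a dict with "mtx" (3x3 intrinsics, pixels), "k1" (the pictures are not rectified: a ray, as slopes to the right and down, at radius r is drawn at 1 + k1 r^2 times it, then the intrinsics apply), "R" (3x3) and "t" (3): a world point X has camera coordinates R X + t; the wrist camera has in their place "T_tool_cam" (4x4, takes a point from camera to tool coordinates, whose origin is the TCP and whose axes are the flange's). Camera axes: x right, y down, z forward; pixel columns grow to the right and rows downward; lengths in mm; the calibration is good to about 2 mm. A picture is of the moment at which its call begins: read the wrist's pose just before it. camera_params takes no time and is no camera call.
A pose or a line that the arm cannot do raises ctrl.MotionError and nothing moves.
- ctrl.finish_job(): hands the job in, once; it reports no verdict.
The state is a dict: "t": time; "q": joint angles; "qvel": joint speeds; "tau": joint torques, N m; "eef_pos": TCP position; "eef_rot": TCP orientation; "force": force on the tool from outside, world axes, zero at the start; "wrist_torque": the same for the moment, N m; "grip_width": finger opening in mm.
Only numpy, scipy, OpenCV 4.12 (cv2) and the standard library are available. Lean on these libraries where they do the work, as an engineer would, in place of code of your own. Each camera call takes 0.05 s, during which the arm holds its last target. There are 200 camera calls.

## Working session

There is one attempt and no reset: what is moved stays moved. The work goes in short steps, each a Python script; the robot and the scene stay as the last script left them, time stands still between calls to the robot, and variables do not carry over. Pictures are saved under pics/ and viewed, about 8 in all and at most 12, crops included, and the job is handed in when it is done.

```bash
mkdir -p pics; ls; python3 - <<'E'
from plant import ctrl,sensors,optics
import cv2,numpy as np
for n in("scene","top"):
    p,d=optics.grab_frame(n); cv2.imwrite(f"pics/{n}.png",p[:,:,::-1]); np.savez(f"pics/{n}.npz",p=p,d=d)
    print(n,optics.camera_params(n))
print(ctrl.tcp_to_tips,sensors.read_state()["t"])
E
```

```text
pics
scene {'mtx': array([[536.50203482,   0.        , 280.43792677],
       [  0.        , 536.50203482, 211.15628736],
       [  0.        ,   0.        ,   1.        ]]), 'k1': 0.055998221148811006, 'R': array([[ 0.18461286,  0.9826777 , -0.01620552],
       [ 0.72634372, -0.14752687, -0.67131261],
       [-0.66207469,  0.11216216, -0.74099714]]), 't': array([ -77.72095453, -355.51910773, 1817.05113765])}
top {'mtx': array([[492.14598182,   0.        , 275.25512323],
       [  0.        , 492.14598182, 210.92570273],
       [  0.        ,   0.        ,   1.        ]]), 'k1': 0.059358064071549484, 'R': array([[ 0.02698941, -0.99963517, -0.00105019],
       [-0.99473554, -0.0267532 , -0.09892153],
       [ 0.09885734,  0.0037145 , -0.99509468]]), 't': array([ -67.17773906,  533.46677763, 1684.7884815 ])}
25.0 0.1
```

View pics/scene.png

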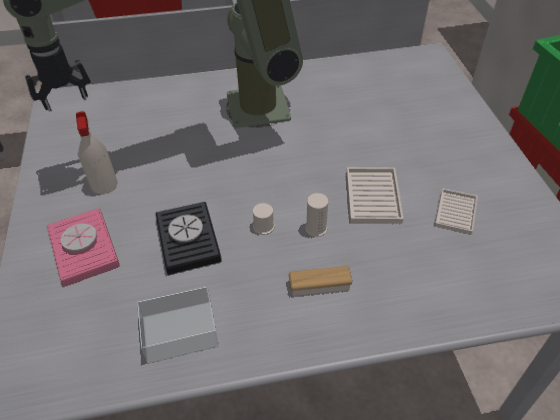

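View pics/top.png

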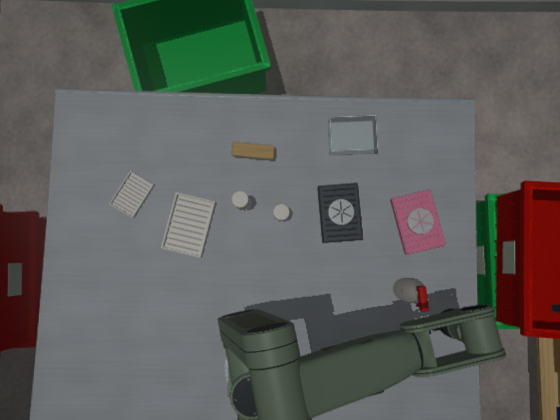

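Scene and top views, naming the candidates:
- **Cups:** tall at scene (317,215), top (240,200). Short at scene (263,219), top (281,212). The taller one is meant.
- **Rinsers:** black at scene (188,237), top (341,212). Pink at scene (82,245), top (419,221), which is excluded.
- **Trays:** large at scene (374,194), top (189,224), which is meant. Small at scene (457,211), top (131,194).

Next I'll measure these and confirm them in an enlarged crop.

```bash
cat > h.py <<'E'
import numpy as np,cv2
from plant import ctrl,sensors,optics
def ray_plane(name,uv,z,cp=None):
    cp=cp or optics.camera_params(name)
    k=cp["mtx"]; uv=np.atleast_2d(np.float64(uv))
    n=cv2.undistortPoints(uv.reshape(-1,1,2),k,np.array([cp["k1"],0,0,0.])).reshape(-1,2)
    d=np.c_[n,np.ones(len(n))]@cp["R"]; c=-cp["R"].T@cp["t"]
    return c+d*((z-c[2])/d[:,2])[:,None]
def blob(mask,seed,r):
    m=np.zeros_like(mask); x,y=seed; m[y-r:y+r,x-r:x+r]=mask[y-r:y+r,x-r:x+r]
    cs,_=cv2.findContours(m,cv2.RETR_EXTERNAL,cv2.CHAIN_APPROX_NONE)
    return max(cs,key=cv2.contourArea)
E
cat > m.py <<'E'
from h import *
f=np.load("pics/top.npz");p=f["p"];d=f["d"]
hsv=cv2.cvtColor(p,cv2.COLOR_RGB2HSV)
print("table hsv",hsv[260,260],"tall",hsv[200,240],"short",hsv[212,281],"tray",hsv[212,189],"pad",hsv[205,335],"box",hsv[190,330])
cp=optics.camera_params("top")
# height map by depth
v,u=np.mgrid[0:420,0:560]
n=cv2.undistortPoints(np.stack([u,v],-1).reshape(-1,1,2).astype(float),cp["mtx"],np.array([cp["k1"],0,0,0.])).reshape(-1,2)
X=((np.c_[n,np.ones(len(n))]*d.reshape(-1,1))-cp["t"])@cp["R"]
H=X[:,2].reshape(420,560); X=X.reshape(420,560,3)
def disc(seed,r,lo,hi,z,nm):
    m=((H>lo)&(H<hi)).astype(np.uint8); c=blob(m,seed,r); (cx,cy),rad=cv2.minEnclosingCircle(c); M=cv2.moments(c)
    uv=(M["m10"]/M["m00"],M["m01"]/M["m00"])
    mk=np.zeros(m.shape,np.uint8);cv2.drawContours(mk,[c],-1,1,-1)
    print(nm,"uv",np.round(uv,1),"rad",round(rad,1),"pos",ray_plane("top",uv,z).round(1),"medH",np.median(H[mk>0]).round(1),"meanXY",X[mk>0].mean(0).round(1))
disc((240,200),14,95,125,110,"tall")
disc((281,212),14,50,80,65,"short")
disc((341,212),24,44,66,53,"pad")
for nm,s,r in(("tray",(189,224),38),("small",(131,194),30),("box",(341,212),36)):
    m=((hsv[...,2]>150)&(hsv[...,1]<50)).astype(np.uint8) if nm!="box" else ((H>20)&(H<70)).astype(np.uint8)
    if nm!="box": m=((H>10)&(H<40)).astype(np.uint8)
    c=blob(m,s,r); z=20 if nm!="box" else 30
    w=ray_plane("top",c.reshape(-1,2),z)[:,:2].astype(np.float32)
    print(nm,cv2.minAreaRect(w))
# scene view: colour check
s=np.load("pics/scene.npz")["p"]
a=cv2.resize(s[160:275,150:420][:,:,::-1],None,fx=2.9,fy=2.9,interpolation=cv2.INTER_CUBIC)
cv2.imwrite("pics/crop1.png",a)
E
python3 m.py
```

```text
table hsv [105  13 120] tall [ 26  12 153] short [ 23  13 153] tray [ 24   9 140] pad [ 98   7 140] box [110  17  46]
tall uv [240.  198.5] rad 8.2 pos [[565.1  64.9 110. ]] medH 110.2 meanXY [565.1  64.9 110. ]
short uv [281.2 211.5] rad 7.9 pos [[529.9 -73.2  65. ]] medH 65.6 meanXY [529.9 -73.2  65.5]
pad uv [341.  211.1] rad 12.8 pos [[ 537.9 -277.4   53. ]] medH 54.0 meanXY [ 537.1 -276.4   60.6]
tray ((481.484375, 252.0303955078125), (148.8768310546875, 203.08726501464844), 78.08619689941406)
small ((651.0567626953125, 455.94287109375), (23.706836700439453, 40.16675567626953), 17.332778930664062)
box ((537.7314453125, -276.47119140625), (199.52255249023438, 140.2409210205078), 5.743252754211426)
```

View pics/crop1.png

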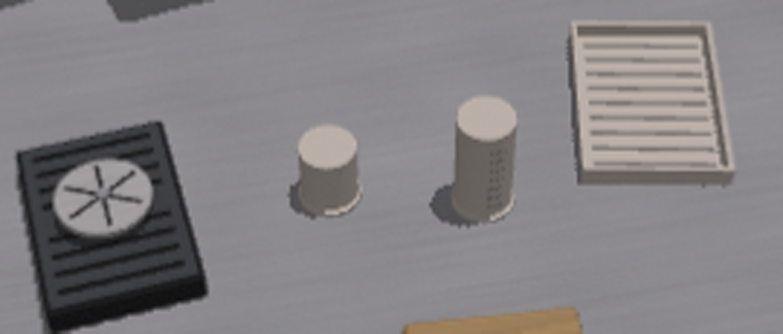

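The crop confirms it: black rinser with grey pad, short cup, tall cup, and the large tray. I'll check the bottle's height and IK feasibility before moving.

```bash
cat >> m.py <<'E'
b=H[275:312,392:432]; print("bottle max",np.nanmax(b),X[285,405].round(),X[297,422].round())
st=sensors.read_state(); print(st["eef_rot"].round(2).tolist() if hasattr(st["eef_rot"],"round") else st["eef_rot"])
for a in(0,30,60,90,120,150,180,210,270):
    t=np.deg2rad(a); y=np.array([np.cos(t),np.sin(t),0]); z=np.array([0,0,-1.]); R=np.c_[np.cross(y,z),y,z]
    qs=[ctrl.solve_ik(np.array(P,float),R) for P in([565,65,81],[565,65,330],[538,-277,120],[481,252,86],[481,252,330])]
    print(a,[None if q is None else np.round([q[0],q[4],q[5]],1).tolist() for q in qs])
E
python3 m.py | tail -n 11
```

```text
bottle max 1729.2248586116068 [ 298. -473.  137.] [ 268. -499.  229.]
[[0.93, 0.37, -0.0], [0.37, -0.93, 0.0], [0.0, -0.0, -1.0]]
0 [[-0.0, 1.0, -0.0], [-0.0, 1.5, -0.0], [-0.6, 1.2, -0.6], [0.3, 1.0, 0.3], [0.3, 1.5, 0.3]]
30 [[-0.0, 1.0, -0.6], [-0.0, 1.5, -0.6], [-0.6, 1.2, -1.1], [0.3, 1.0, -0.2], [0.3, 1.5, -0.2]]
60 [[-0.0, 1.0, -1.1], [-0.0, 1.5, -1.1], [-0.6, 1.2, -1.7], [0.3, 1.0, -0.7], [0.3, 1.5, -0.7]]
90 [[-0.0, 1.0, -1.6], [-0.0, 1.5, -1.6], [-0.6, 1.2, -2.2], [0.3, 1.0, -1.2], [0.3, 1.5, -1.2]]
120 [[-0.0, 1.0, -2.1], [-0.0, 1.5, -2.1], [-0.6, 1.2, -2.7], [0.3, 1.0, -1.8], [0.3, 1.5, -1.8]]
150 [[-0.0, 1.0, -2.7], [-0.0, 1.5, -2.7], None, [0.3, 1.0, -2.3], [0.3, 1.5, -2.3]]
180 [None, None, [-0.6, 1.2, 2.5], [0.3, 1.0, -2.8], [0.3, 1.5, -2.8]]
210 [[-0.0, 1.0, 2.6], [-0.0, 1.5, 2.6], [-0.6, 1.2, 2.0], None, None]
270 [[-0.0, 1.0, 1.5], [-0.0, 1.5, 1.5], [-0.6, 1.2, 1.0], [0.3, 1.0, 1.9], [0.3, 1.5, 1.9]]
```

```bash
cat >> h.py <<'E'
Rd=np.array([[0,1,0],[1,0,0],[0,0,-1.]])
def st(msg=""):
    s=sensors.read_state(); print(msg,"t",round(s["t"],2),"pos",np.round(s["eef_pos"],1),"F",np.round(s["force"],1),"M",np.round(s["wrist_torque"],2),"w",round(s["grip_width"],1)); return s
E
python3 - <<'E'
from h import *
ctrl.move_l([212.6,-534.2,340]); ctrl.move_ptp([565,65,260],Rd); st("above")
ctrl.hold(.2)
s=st(); p,d=optics.grab_frame("wrist"); np.savez("pics/w1.npz",p=p,d=d); cv2.imwrite("pics/w1.png",p[:,:,::-1])
np.savez("pics/w1s.npz",pos=s["eef_pos"],rot=s["eef_rot"],T=optics.camera_params("wrist")["T_tool_cam"])
cp=optics.camera_params("wrist"); print(cp)
E
```

```text
above t 3.29 pos [565.2  64.1 260.2] F [-0.4 -0.6 -0.1] M [ 0.   -0.03 -0.05] w 85.2
 t 3.49 pos [565.1  64.3 260.1] F [-0.2  0.4  0.6] M [-0.01  0.01 -0.03] w 86.0
{'mtx': array([[319.01324251,   0.        , 270.91451949],
       [  0.        , 319.01324251, 215.73379432],
       [  0.        ,   0.        ,   1.        ]]), 'k1': 0.0002775906358804984, 'T_tool_cam': array([[-6.56298177e-04, -9.51877166e-01, -3.06479085e-01,
         7.82159789e+01],
       [ 9.99999453e-01, -8.74381073e-04,  5.74282452e-04,
        -1.65568415e+00],
       [-8.14625864e-04, -3.06478540e-01,  9.51877219e-01,
        -1.17430859e+02],
       [ 0.00000000e+00,  0.00000000e+00,  0.00000000e+00,
         1.00000000e+00]])}
```

View pics/w1.png

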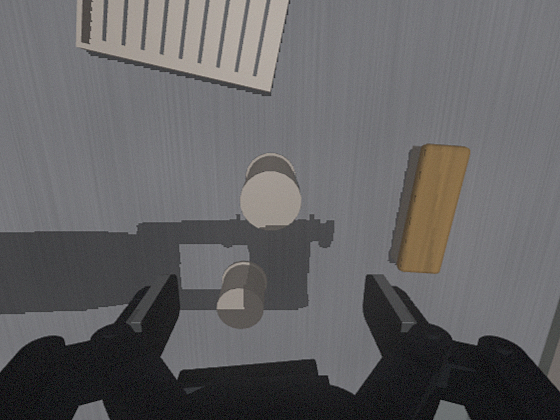

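Wrist view: the tall cup's top is at about (271,199), centred between the fingers. The short cup is at (241,305) and the tray is at the top. I'll compute the cup position from this view as a cross-check.

```bash
python3 - <<'E'
from h import *
s=np.load("pics/w1s.npz"); cp=optics.camera_params("wrist"); 
TT=np.eye(4); TT[:3,:3]=s["rot"];TT[:3,3]=s["pos"]; W=TT@s["T"]; cp["R"]=W[:3,:3].T; cp["t"]=-W[:3,:3].T@W[:3,3]
p=np.load("pics/w1.npz")["p"]; d=np.load("pics/w1.npz")["d"]
c0=W[:3,3]; print("cam",c0.round(1),"depth",d[199,271])
# top disc by depth gating: height map
v,u=np.mgrid[0:420,0:560]
n=cv2.undistortPoints(np.stack([u,v],-1).reshape(-1,1,2).astype(float),cp["mtx"],np.array([cp["k1"],0,0,0.])).reshape(-1,2)
X=((np.c_[n,np.ones(len(n))]*d.reshape(-1,1)-cp["t"])@cp["R"]).reshape(420,560,3); H=X[...,2]
for nm,seed,h in(("tall",(271,199),110),("short",(241,307),65)):
    c=blob((abs(H-h)<6).astype(np.uint8),seed,40); e=cv2.fitEllipse(c); print(nm,e,ray_plane("wrist",e[0],h,cp).round(1),"H",H[seed[1],seed[0]])
E
```

```text
cam [563.5 142.5 377.5] depth 276.42685
tall ((269.8023986816406, 199.67755126953125), (59.51158905029297, 60.49794006347656), 89.16557312011719) [[562.7  71.  110. ]] H 109.92798759714182
short ((239.4591827392578, 306.67376708984375), (42.39216613769531, 46.65087127685547), 93.6656723022461) [[527.8 -66.3  65. ]] H 64.25859888919867
```

The wrist and top views disagree by about 6 mm in y. The scene camera gives a third opinion.

```bash
python3 - <<'E'
from h import *
p,d=np.load("pics/scene.npz")["p"],np.load("pics/scene.npz")["d"]; cp=optics.camera_params("scene")
v,u=np.mgrid[0:420,0:560]
n=cv2.undistortPoints(np.stack([u,v],-1).reshape(-1,1,2).astype(float),cp["mtx"],np.array([cp["k1"],0,0,0.])).reshape(-1,2)
X=((np.c_[n,np.ones(len(n))]*d.reshape(-1,1)-cp["t"])@cp["R"]).reshape(420,560,3);H=X[...,2]
print("table H",np.median(H[120:160,330:420]))
g=cv2.cvtColor(p,cv2.COLOR_RGB2GRAY)
for nm,seed,r,h in(("tall",(317,202),14,110),("short",(263,212),14,65),("pad",(186,229),22,53)):
    m=((abs(H-h)<5)).astype(np.uint8); c=blob(m,seed,r); M=cv2.moments(c); uv=(M["m10"]/M["m00"],M["m01"]/M["m00"])
    print(nm,np.round(uv,1),cv2.boundingRect(c),ray_plane("scene",uv,h).round(1), "H",H[seed[1],seed[0]].round(1))
m=((H>12)&(H<30)).astype(np.uint8); c=blob(m,(374,194),36); print("tray",cv2.minAreaRect(ray_plane("scene",c.reshape(-1,2),20)[:,:2].astype(np.float32)))
# robot-frame tie: fresh top frame with gripper at known pose
s=st(); P,D=optics.grab_frame("top"); cv2.imwrite("pics/top2.png",cv2.resize(P[130:280,170:340],None,fx=4,fy=4)[:,:,::-1])
P,D=optics.grab_frame("scene"); cv2.imwrite("pics/scene2.png",cv2.resize(P[110:250,240:400],None,fx=5,fy=4.2)[:,:,::-1]) 
tcp=s["eef_pos"]
for nme in("top","scene"):
    c=optics.camera_params(nme); 
    q=cv2.projectPoints(np.float64([[tcp[0],tcp[1],235],tcp,[565,65,110],[562.7,71,110]]),cv2.Rodrigues(c["R"])[0],c["t"],c["mtx"],np.array([c["k1"],0,0,0.]))[0]; print(nme,q.reshape(-1,2).round(1).tolist())
E
```

```text
table H -1.0248087142232758
tall [317.3 201.1] (307, 193, 21, 17) [[569.9  69.4 110. ]] H 105.0
short [262.5 210.8] (253, 203, 20, 17) [[534.3 -68.2  65. ]] H 64.1
pad [185.3 227.8] (169, 215, 34, 27) [[ 542.3 -272.1   53. ]] H 54.5
tray ((489.30816650390625, 252.31439208984375), (139.71658325195312, 205.79693603515625), 77.59796905517578)
 t 3.54 pos [565.1  64.5 260.1] F [ 0.3 -0.2 -0.8] M [-0.03 -0.01 -0.02] w 85.6
top [[237.2, 193.4], [236.5, 192.3], [239.9, 198.5], [238.1, 199.1]]
scene [[316.7, 163.9], [317.1, 156.0], [315.2, 200.0], [317.3, 199.0]]
```

View pics/scene2.png

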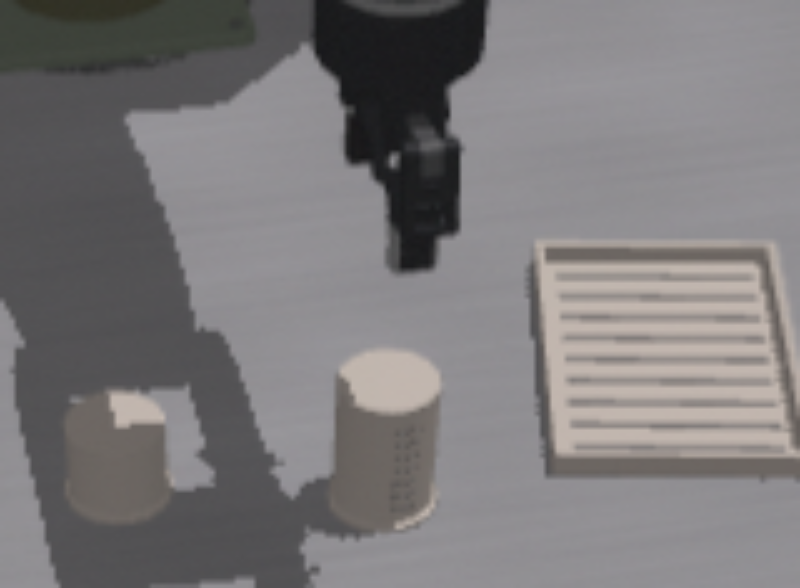

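This view shows the gripper hanging behind and above the tall cup, whose top is at crop (388,380). Scene gives y=69, wrist 71 and top 65. I'll use the mean (566, 68.5), which is well inside the jaw clearance, and apply the same mean shift to the pad and tray.

```bash
python3 - <<'E'
from h import *
ctrl.move_l([566,68.5,150],Rd,vel=120)
print("hit",ctrl.move_l([566,68.5,81],vel=80,threshold=8)); st("down")
ctrl.gripper_to(40,force=60); ctrl.hold(.3); st("gripped")
ctrl.move_l([566,68.5,260],vel=100); ctrl.hold(.3); s=st("lifted")
np.savez("pics/w2s.npz",pos=s["eef_pos"],rot=s["eef_rot"])
p,d=optics.grab_frame("wrist"); cv2.imwrite("pics/w2.png",p[:,:,::-1]); np.savez("pics/w2.npz",p=p,d=d)
E
```

```text
hit False
down t 5.72 pos [566.6  68.5  81.6] F [ 0.1 -0.1  1. ] M [-0.02  0.02 -0.02] w 85.5
gripped t 6.41 pos [566.7  68.6  82.2] F [-1.5  0.6  6.1] M [ 0.02  0.23 -0.03] w 54.8
lifted t 8.65 pos [565.9  68.5 259.8] F [-0.2 -0.4 -2.1] M [0.01 0.02 0.01] w 54.8
```

View pics/w2.png

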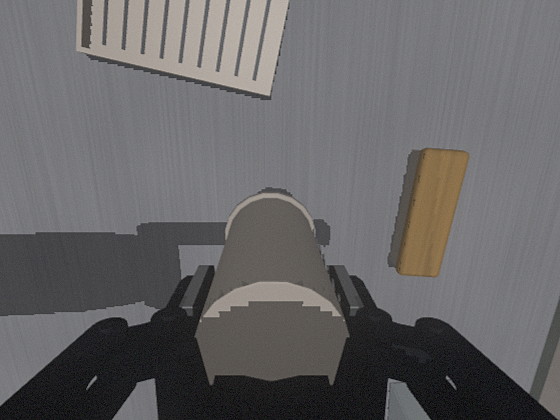

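Held upright, width 54.8 mm. Now to the pad.

```bash
python3 - <<'E'
from h import *
ctrl.move_l([539,-273.5,240],vel=200); ctrl.move_l([539,-273.5,150],vel=100); ctrl.hold(.2); st("pre")
h=ctrl.move_l([539,-273.5,115],vel=25,threshold=20); st(f"pressed {h}")
for i in range(6): 
    ctrl.hold(.2); st()
for n in("scene",):
    p,d=optics.grab_frame(n); cv2.imwrite(f"pics/press.png",cv2.resize(p[130:280,130:280],None,fx=4,fy=4)[:,:,::-1]); np.savez("pics/press.npz",p=p,d=d)
E
```

```text
pre t 11.82 pos [ 539.5 -273.9  150.9] F [-0.2 -0.6 -1.2] M [0.02 0.01 0.04] w 54.6
pressed True t 12.88 pos [ 539.  -273.6  123.6] F [-2.1  1.8  8.4] M [0.31 0.37 0.02] w 55.1
 t 13.07 pos [ 539.  -273.6  123.8] F [-2.5  1.2  8.5] M [ 0.26  0.33 -0.  ] w 54.6
 t 13.28 pos [ 539.  -273.6  123.8] F [-1.5  1.2  8.1] M [ 0.25  0.36 -0.01] w 54.9
 t 13.47 pos [ 539.  -273.6  123.8] F [-2.4  1.5  8.1] M [ 0.28  0.32 -0.01] w 55.0
 t 13.68 pos [ 539.  -273.6  123.8] F [-2.7  1.6  7.9] M [ 0.31  0.31 -0.01] w 54.6
 t 13.88 pos [ 539.  -273.6  123.8] F [-3.4  1.5  8.1] M [0.3  0.37 0.01] w 54.7
 t 14.07 pos [ 539.  -273.6  123.8] F [-2.2  0.6  8.3] M [ 0.28  0.37 -0.02] w 54.7
```

View pics/press.png

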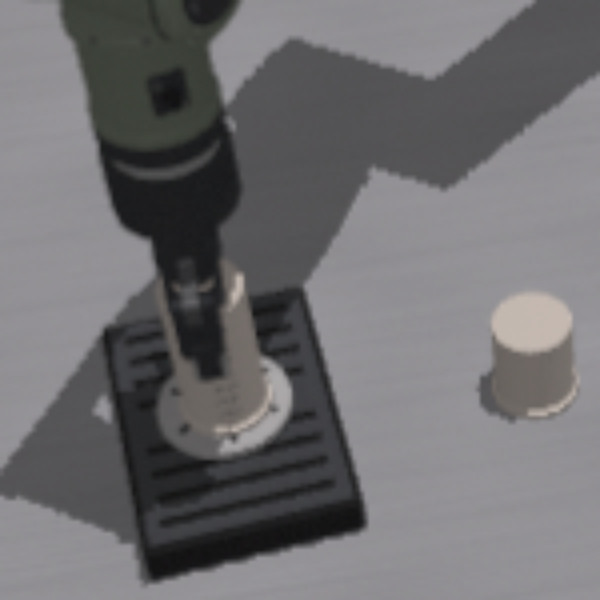

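The cup is centred on the pad (pad at about (225,407), cup base at about (228,400) in the crop). The net 9.5 N is borderline, so I'll press on in 1 mm steps to about 20 N.

```bash
python3 - <<'E'
from h import *
z=sensors.read_state()["eef_pos"][2]
for i in range(8):
    z-=1; ctrl.move_l([539,-273.5,z],vel=15); ctrl.hold(.15); s=st(f"{z:.1f}")
    if s["force"][2]>19: break
ctrl.hold(1.2); st("held")
p,d=optics.grab_frame("scene"); np.savez("pics/press2.npz",p=p,d=d)
E
```

```text
122.8 t 14.53 pos [ 539.2 -273.7  124.2] F [-3.3  2.4  8.2] M [0.31 0.53 0.01] w 54.6
121.8 t 14.93 pos [ 539.2 -273.7  123.3] F [-3.7  2.   8.2] M [ 0.36  0.5  -0.01] w 54.7
120.8 t 15.32 pos [ 539.2 -273.7  123.1] F [-4.1  2.6 12.4] M [0.49 0.88 0.02] w 54.7
119.8 t 15.72 pos [ 539.2 -273.8  123. ] F [-6.   2.8 16.4] M [ 0.64  1.11 -0.01] w 54.6
118.8 t 16.12 pos [ 539.3 -273.8  122.9] F [-7.8  4.7 20.3] M [0.81 1.34 0.03] w 54.8
held t 17.32 pos [ 539.3 -273.8  122.9] F [-8.5  4.7 20. ] M [ 0.82  1.44 -0.03] w 54.7
```

A hard stop shows at TCP z≈123.0 (stiffness jumps), and it was held over 1.2 s at 20 N. The mouth is therefore about 82 mm below the TCP. Next, the tray.

```bash
python3 - <<'E'
from h import *
ctrl.move_l([539,-273.5,160],vel=60); ctrl.move_l([539,-273.5,240],vel=150); st("up")
ctrl.move_l([484,254,240],vel=220); ctrl.move_l([484,254,110],vel=100); ctrl.hold(.3); st("over tray")
h=ctrl.move_l([484,254,82],vel=20,threshold=6); ctrl.hold(.2); st(f"touch {h}")
p,d=optics.grab_frame("scene"); cv2.imwrite("pics/tray.png",cv2.resize(p[110:250,310:450],None,fx=4,fy=4)[:,:,::-1])
E
```

```text
up t 18.89 pos [ 538.4 -273.1  239. ] F [-0.3 -0.1 -1.3] M [-0.05  0.   -0.  ] w 54.8
over tray t 23.2 pos [484.2 254.1 110.3] F [ 0.4 -0.4 -0.8] M [-0.02  0.01 -0.04] w 54.8
touch True t 24.45 pos [483.9 254.   87.3] F [-0.6 -0.4  4.4] M [-0.07  0.03  0.05] w 54.9
```

View pics/tray.png

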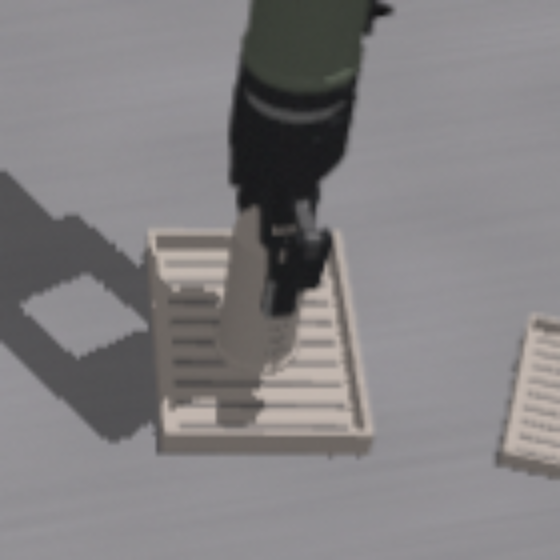

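The cup stands in the middle of the large tray, base at about (258,350) in the crop. Contact came at TCP z=87.3, and 86.9 was expected. Releasing.

```bash
python3 - <<'E'
from h import *
ctrl.gripper_to(85); ctrl.hold(.3); s=st("open")
x,y,_=s["eef_pos"]; ctrl.move_l([x,y,180],vel=80); ctrl.move_l([x,y,300],vel=150); ctrl.move_l([400,0,330],vel=200); ctrl.hold(.3); st("clear")
p,d=optics.grab_frame("scene"); cv2.imwrite("pics/end.png",cv2.resize(p[120:290,130:430],None,fx=2.6,fy=2.6)[:,:,::-1])
cp=optics.camera_params("scene"); v,u=np.mgrid[0:420,0:560]
n=cv2.undistortPoints(np.stack([u,v],-1).reshape(-1,1,2).astype(float),cp["mtx"],np.array([cp["k1"],0,0,0.])).reshape(-1,2)
def Hm(d): return ((np.c_[n,np.ones(len(n))]*d.reshape(-1,1)-cp["t"])@cp["R"])[:,2].reshape(420,560)
H=Hm(d); H0=Hm(np.load("pics/scene.npz")["d"]); H1=Hm(np.load("pics/press2.npz")["d"])
for nm,seed,h,r in(("short",(263,212),65,14),("pad",(186,229),53,22),("tall",(374,175),115,25)):
    try:
        c=blob((abs(H-h)<5).astype(np.uint8),seed,r); M=cv2.moments(c); uv=(M["m10"]/M["m00"],M["m01"]/M["m00"]); print(nm,np.round(uv,1),ray_plane("scene",uv,h).round(1))
    except Exception as e: print(nm,e)
sl=np.s_[231:236,174:182]; print("pad H start/press/end",[np.median(a[sl]).round(1) for a in(H0,H1,H)])
E
```

```text
open t 25.22 pos [482.8 253.7  86.1] F [-0.4 -0.4 -0.6] M [-0.05  0.01  0.  ] w 85.0
clear t 29.28 pos [4.001e+02 4.000e-01 3.299e+02] F [ 0.5  0.5 -0.1] M [-0.04  0.01  0.01] w 85.2
short [262.4 211.1] [[535.3 -68.5  65. ]]
pad [185.3 228. ] [[ 543.  -272.1   53. ]]
tall [377.7 167.9] [[488.2 253.7 115. ]]
pad H start/press/end [np.float64(52.4), np.float64(51.5), np.float64(51.7)]
```

View pics/end.png

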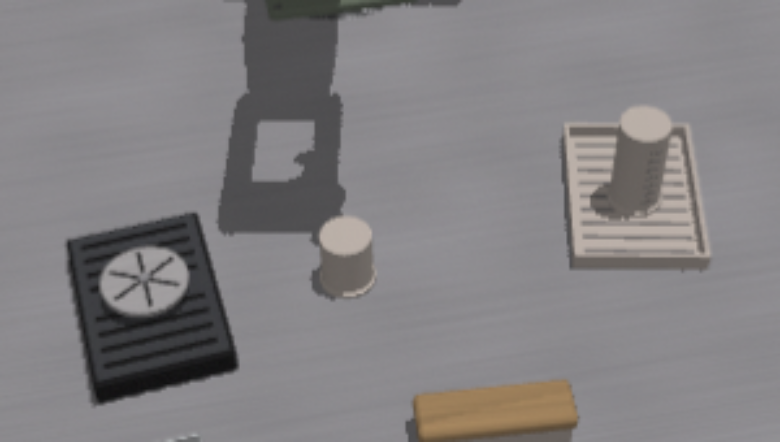

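The end picture shows the tall cup upright in the tray, top at (646,125). The pad is up and the short cup is unmoved. My pad-height patch during the press was covered by the cup, so I'll check pad pixels that stayed visible.

```bash
python3 - <<'E'
from h import *
cp=optics.camera_params("scene"); v,u=np.mgrid[0:420,0:560]
n=cv2.undistortPoints(np.stack([u,v],-1).reshape(-1,1,2).astype(float),cp["mtx"],np.array([cp["k1"],0,0,0.])).reshape(-1,2)
def Hm(f): return ((np.c_[n,np.ones(len(n))]*np.load(f)["d"].reshape(-1,1)-cp["t"])@cp["R"])[:,2].reshape(420,560)
for f in("scene","press","press2"):
    H=Hm(f"pics/{f}.npz"); print(f,"bottom",H[239:242,180:192].mean(0).round(0),"right",H[226:233,198:201].mean().round(1))
E
```

```text
scene bottom [47. 50. 50. 49. 51. 49. 50. 46. 51. 52. 41. 43.] right 51.0
press bottom [ 39.  41.  40.  40.  41.  41. 396.  40.  39.  39.  40.  38.] right 39.6
press2 bottom [41. 39. 38. 39. 38. 39. 40. 39. 42. 41. 41. 38.] right 39.3
```

Visible pad pixels: 51 mm at the start and 39.3 mm pressed, a drop of 11.7 mm, which is full travel to the stop. Handing in.

```bash
python3 -c "
from h import *
ctrl.finish_job(); st('done')"
```

```text
the job is handed in; nothing more can be done
the job is handed in; nothing more can be done
```

The job is done and handed in: I pressed the tall cup, mouth down, on the black rinser's pad, then set it down and released it in the larger drain tray. It took about 29 s of the 48 s allowed; no verdict was reported.

**Press:** The force rose sharply at a hard stop and reached 20 N, held for 1.2 s. The scene camera saw the pad drop 11.7 mm of its 12 mm travel. The first press stopped at about 9.5 N, which was borderline, so I pressed further in 1 mm steps.

**Set-down:** The mouth touched the tray floor at TCP height 87.3 mm, where 86.9 mm was expected. The last picture shows the cup upright near the middle of the tray.

**Final state:** The arm is clear of everything. The pad is back up, and the short cup is within about 1 mm of where it started.

**Checks that disagreed or failed:**
- The top, scene and wrist cameras differed by up to about 7 mm, more than the stated 2 mm. I used their mean, and the press and placement landed well within tolerance.
- My first pad-height check during the press was wrong because the cup covered those pixels. I repeated it on pixels that stayed visible, which gave the 11.7 mm above.

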